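Fit the perforated plate under the lips of a steriliser container

ROBOT

A 6-joint arm with a two-finger parallel gripper is mounted at the origin on the work surface. World frame = base frame: x ahead of the robot, y to its left, z up, the work surface at z = 0. Lengths are in m, angles in rad, forces in N, time in s.
With the tool pointing down it reaches from about 0.275 to 0.75 m from the base axis. Payload 10.2 kg.
Tool frame: the origin (TCP) lies midway between the tips of the shut fingers; the grasp point (between the pads) lies 19 mm behind it (env.hold_point_z is the distance from the TCP to the grasp point, in m); z points along the fingers, y is the line along which they close (so a half turn about z gives the same grasp; the last joint's range is limited). The gripper opens to 85 mm and grips with 20 to 120 N. Pads are 22 mm wide; open, the fingers measure 114 mm over their backs; the gripper's body (76 mm by 85 mm) begins 54 mm behind the grasp point. The pads swing forward as they close: fully open they stand 13 mm farther back than shut.
Start: joints at [-1.494, 0.313, 1.498, -0, 1.331, -0.223], TCP at [0.155, -0.502, 0.231] pointing down, gripper open.
Joint ranges: [-2.94, 2.94], [-0.97, 2.17], [0.19, 2.56], [-1.23, 4.37], [0.02, 3.11], [-2.88, 2.88]. Speed limits (rad/s): [2.39, 2.39, 3.01, 3.14, 3.14, 3.14].

INTERFACE

Orientations are given as a unit quaternion [x, y, z, w].
In Python, from bench import env, kinematics, monitor, eyes, job gives the robot as it stands. The module is installed in compiled form; this text tells all that it offers. Calls block until the motion is done:
- env.reach(position, orientation): joint-space move of the TCP to a pose.
- env.movel(position, velocity=0.15, frame=None, guard=None): straight line of the TCP; frame=None keeps the orientation; velocity is the mean speed in m/s. With guard (N) it stops when the force on the tool has changed by that much, and returns True; else False.
- env.set_joints(angles): joint-space move.
- env.release() and env.close_gripper(effort=None): open the fingers fully, or close them until they stop; effort is the grip in N (None keeps the last).
- env.hold(seconds).
- kinematics.ik(position, orientation): joint angles nearest the present ones, or None.
- monitor.sense(): the state.
- eyes.grab_frame(name): name is "scene" or "top" or "wrist"; returns a dict with "frame" (384x512x3 uint8, red, green, blue), "mtx" (3x3 intrinsics, pixels), "view" (4x4, takes a point from world to camera coordinates). Camera axes: x right, y down, z forward; pixel columns grow to the right and rows downward; lengths in m; the calibration is good to about 2 mm. A picture is of the moment at which its call begins. There is no depth.
A pose or a line that the arm cannot do raises env.MotionError and nothing moves.
- job.hand_in(): hands the job in; it is judged then, once.
The state is a dict: "clock": time; "joints": joint angles; "qvel": joint speeds; "joint_efforts": joint torques, N m; "position": TCP position; "ee_rot": TCP orientation; "contact_force": force on the tool from outside, world axes, zero at the start; "ft_torque": the same for the moment, N m; "finger_gap": opening from 0.0 (shut) to 1.0 (fully open); "gripper_force": force on a finger pad.
Only numpy, scipy, OpenCV 4.12 (cv2) and the standard library are available. Lean on these libraries where they do the work, as an engineer would, in place of code of your own. Each camera call takes 0.05 s, during which the arm holds its last target. There are 200 camera calls.

TASK

Pick up the perforated steel plate by its blue handle and fit it into the open container: it is longer than the opening, so tilt it, push its low edge in under the wide lip against the yellow sprung keeper, lower the other end past the narrow lip, feel for the ledges and ease the plate home against the stop under the narrow lip. Before letting go press it down on the ledges with about 10 N to be sure it is seated flat. Never press with more than 30 N, drop it or let the spring throw it, and leave the other things where they are.

Things in the scene. Friction and masses are not known exactly. Their poses are not given: they have to be found in the camera images.
- plate_grip (a point): Centre of the blue bar handle of the perforated steel plate. Plate: 200 (x) x 130 (y) x 5 mm, 0.25 to 0.5 kg, same either way round. This point is over its middle, 30 mm above its underside, z up out of the plate. The bar is 12 mm thick along x, 56 mm long along y, its top 45 mm above the underside. At first flat on a grey stand, underside 20 mm above the table.
- container: Aluminium container with navy lips at its two ends, fixed. Origin on its underside, z up, x along it from the wide lip (-x end) to the narrow lip (+x end). Outer walls x -141 to 115 mm, y -75 to 75, 70 mm high; 138 mm wide inside. The inside of its +x end wall, at x = 109, is the stop for the plate's edge: when home, the plate's middle is at x = 9, y = 0.
- wide_lip (a point): Middle of the inner edge of the wide lip, on its underside (container x -85, z 66 mm). The lip is 4 mm thick. Under it and all round inside run rigid ledges, clamped at a height that differs each time and is not measured: their top is 20 to 48 mm above the container's underside; feel for it. Ledge strips: x -120 to -80, x 82 to 108, and 12 mm wide along both sides.
- narrow_lip (a point): Middle of the inner edge of the narrow lip, on its underside (container x 95, z 66 mm); the lip is 4 mm thick and overhangs the stop wall by 14 mm. The opening between the two lips is 180 mm long.
- keeper (a joint): Yellow sprung bar just hidden under the wide lip, from 1 to 17 mm above the ledges, 124 mm wide. 0 = out, face at container x = -87 mm; it is pushed back towards -x (m), hard stop at 0.028 (face at -115). It pushes to +x with 1.3 N at 0.004, 5 N at 0.020. To pass the narrow lip the plate must hold it back about 0.020; with the plate home it reads 0.004.
- jar: Bystander, to be left alone: amber jar, 72 mm across, 100 tall; origin on its underside.
- bowl: Bystander, to be left alone: steel bowl, 72 mm across, 35 tall; origin on its underside.
- brush: Bystander, to be left alone: cleaning brush, 170 mm long, lying flat; origin on its underside.
- cup: Bystander, to be left alone: white cup, 70 mm across, 90 tall; origin on its underside.
Things that resemble listed ones, but are neither listed nor needed, are in the scene too. What is shaped like the part that bears plate_grip but green is not meant.

How it is judged:
On the way, in this order (a step that is already met when the one before it is completed fails the run):
1. the plate, tilted, holds the keeper back by more than 14 mm (value of joint keeper above 0.014 m and angle between plate_grip's own z axis and vertical above 0.08 rad), for 0.05 s.
2. the plate, still held, lies flat at ledge height with its edge home under the narrow lip and is pressed on the container with more than 9 N (x of plate_grip in the frame of container between 0.0055 and 0.0115 m and y of plate_grip in the frame of container between -0.007 and 0.007 m and z of plate_grip in the frame of container between 0.048 and 0.0815 m and angle between plate_grip's own z axis and vertical below 0.03 rad and angle between the x axis of plate_grip and the x axis of container, either way round below 0.06 rad and contact force between plate and container above 9 N and contact force between the fingers and plate above 1 N), for 0.1 s.
At the end, for the whole second after the job is handed in: The plate lies flat (within 0.03 rad) at the height of the ledges, its length along the container's within 0.06 rad, within 3.5 mm of home under the narrow lip along the container and 7 mm across it, the keeper pressing on its other edge (reads 1 to 8 mm), at rest and released (x of plate_grip in the frame of container between 0.0055 and 0.0115 m and y of plate_grip in the frame of container between -0.007 and 0.007 m and z of plate_grip in the frame of container between 0.048 and 0.0815 m and angle between plate_grip's own z axis and vertical below 0.03 rad and angle between the x axis of plate_grip and the x axis of container, either way round below 0.06 rad and value of joint keeper between 0.001 and 0.008 m and linear speed of plate below 0.01 m/s); the robot touches nothing.
It fails at once if the plate is pressed on the container, its ledges or keeper with more than 35 N (contact force between plate and container above 35 N).
It fails at once if the robot presses on the container with more than 35 N (contact force between any of the arm, the fingers and container above 35 N).
It fails at once if the plate falls or is thrown by the spring: it moves faster than 0.10 m/s while the fingers do not hold it (contact force between the fingers and plate below 0.05 N and linear speed of plate above 0.1 m/s).
It fails at once if another thing is moved more than 30 mm (distance of any of jar, bowl, brush, cup from where it was at the start of the episode above 0.03 m).
It also fails if it takes over 61 s, if anything falls off the work surface, if the arm or the gripper's body presses on something with over 40 N, if the wrist force passes 120 N, or if a joint passes its speed limit or range.

## Working session

There is one attempt and no reset: what is moved stays moved. The work goes in short steps, each a Python script; the robot and the scene stay as the last script left them, time stands still between calls to the robot, and variables do not carry over. Pictures are saved under pics/ and viewed, at most 10 in all, crops included, and the job is handed in when it is done.

```bash
mkdir -p pics; ls
python3 - <<'E'
from bench import env,monitor,eyes
import cv2,numpy as np
s=monitor.sense();print(s['clock'],s['contact_force'],s['ee_rot'],env.hold_point_z)
for n in("scene","top"):
    d=eyes.grab_frame(n);cv2.imwrite(f"pics/{n}0.png",cv2.resize(d['frame'][:,:,::-1],(800,600)))
    np.savez(f"{n}0.npz",**d)
    print(n,d['mtx'].tolist(),d['view'].round(4).tolist())
E
```

```text
pics
0.0 [ 0.16335983 -0.52451065 -0.37739137] [ 9.88786063e-01  1.49337556e-01  3.08442254e-05 -6.44715245e-04] 0.0187
scene [[376.9158553865175, 0.0, 257.0455566294251], [0.0, 376.9158553865175, 188.81892829963977], [0.0, 0.0, 1.0]] [[-0.7228, 0.6907, 0.02, 0.3433], [0.5111, 0.5539, -0.6572, -0.2475], [-0.465, -0.4648, -0.7534, 1.8068], [0.0, 0.0, 0.0, 1.0]]
top [[487.1348318715495, 0.0, 254.91135621484148], [0.0, 487.1348318715495, 190.99235440396293], [0.0, 0.0, 1.0]] [[0.0121, -0.9995, 0.0275, 0.04], [-0.9827, -0.017, -0.1844, 0.5554], [0.1848, -0.0248, -0.9825, 1.4181], [0.0, 0.0, 0.0, 1.0]]
```

View pics/top0.png

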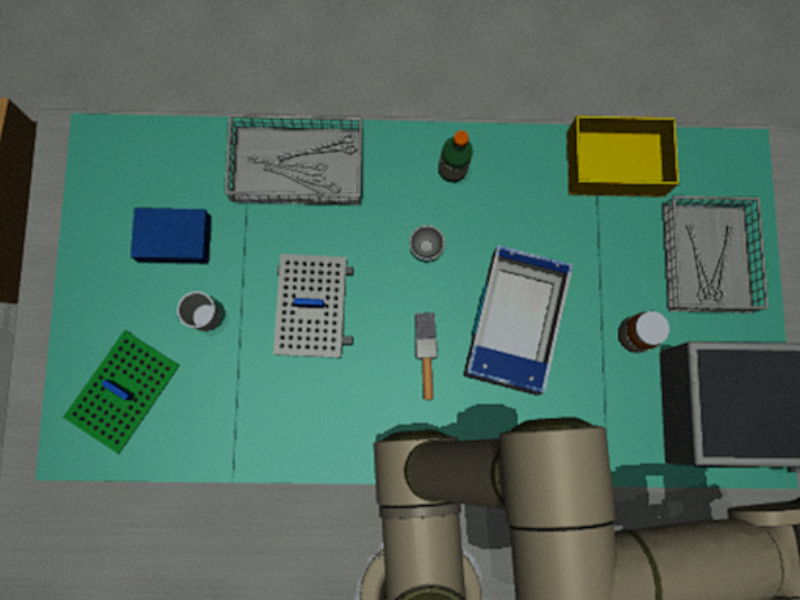

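View pics/scene0.png

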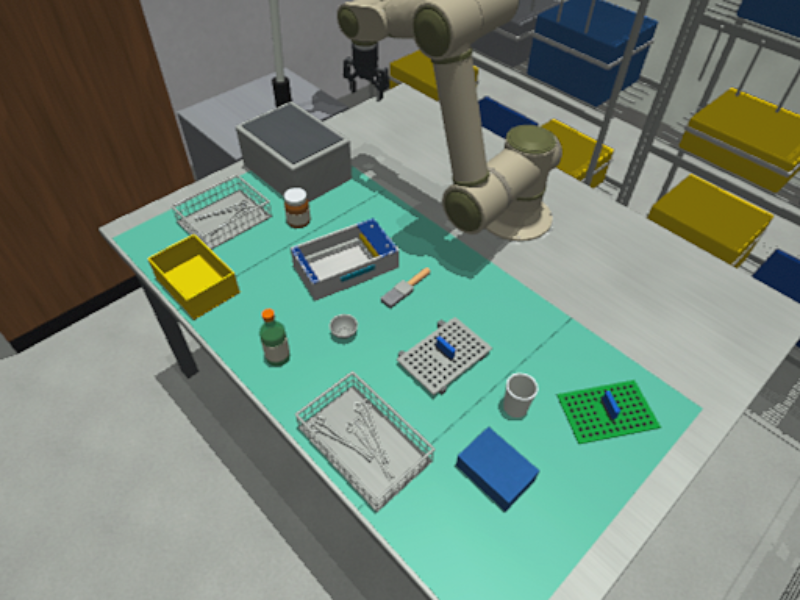

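The top view has two candidates for the plate: the grey perforated one at about (310,302) and the green one at about (120,388), both with a blue bar. The grey one on the stand matches the steel plate; the task rules out green. The container is at (520,320), with its wide navy lip at the bottom, near the robot, and its narrow lip at the top.

```bash
cat > h.py <<'E'
import cv2,numpy as np
def ray(d,px,z):
    V=d['view'];R=V[:3,:3];t=V[:3,3];c=-R.T@t
    p=np.atleast_2d(px).astype(float);v=(np.linalg.inv(d['mtx'])@np.c_[p,np.ones(len(p))].T).T@R
    return c+v*((z-c[2])/v[:,2])[:,None]
def rect(P):
    r=cv2.minAreaRect(P[:,:2].astype(np.float32)); return r,cv2.boxPoints(r)
def comps(mask,amin=30):
    n,l,s,c=cv2.connectedComponentsWithStats(mask.astype(np.uint8))
    return [(s[i],c[i],np.argwhere(l==i)[:,::-1]) for i in range(1,n) if s[i,4]>=amin]
E
python3 - <<'E'
from h import *
d=np.load('top0.npz');f=d['frame'];hsv=cv2.cvtColor(f,cv2.COLOR_RGB2HSV)
H,S,V=[hsv[...,i].astype(int) for i in range(3)]
blue=(H>100)&(H<130)&(S>120)&(V>40)
for s,c,p in comps(blue,25):
    z=0.07 if c[0]>280 else 0.065
    r,b=rect(ray(d,p,z)); print('blue',c.round(1),s[4],np.round(r[0],4),np.round(r[1],4),round(r[2],1),b.round(3).tolist())
g=(S<60)&(V>90); g[:, :165]=0;g[:,232:]=0;g[:155]=0;g[235:]=0
for s,c,p in comps(g,300):
    r,b=rect(ray(d,p,0.025)); print('plate',c.round(1),s[4],np.round(r[0],4),np.round(r[1],4),round(r[2],1))
a=f[150:240,165:235,::-1];b=f[150:260,290:375,::-1]
cv2.imwrite('pics/crop1.png',np.hstack([cv2.resize(a,(390,500),interpolation=2),cv2.resize(b,(390,500),interpolation=2)]))
E
```

```text
blue [107.5 149. ] 1455 [0.6736 0.4939] [0.1385 0.0983] 89.2 [[0.6240000128746033, 0.42500001192092896], [0.722000002861023, 0.42399999499320984], [0.7239999771118164, 0.5630000233650208], [0.625, 0.5640000104904175]]
blue [341.2 166.8] 206 [ 0.632  -0.2107] [0.1366 0.0186] 75.7 [[0.6060000061988831, -0.2750000059604645], [0.6240000128746033, -0.27900001406669617], [0.6579999923706055, -0.1469999998807907], [0.6399999856948853, -0.1420000046491623]]
blue [197.  192.8] 79 [0.5439 0.2209] [0.0547 0.0123] 86.5 [[0.5360000133514404, 0.1940000057220459], [0.5479999780654907, 0.19300000369548798], [0.5519999861717224, 0.24799999594688416], [0.5389999747276306, 0.24899999797344208]]
blue [325.8 235.4] 790 [ 0.4204 -0.1589] [0.1367 0.0565] 77.1 [[0.3779999911785126, -0.21899999678134918], [0.43299999833106995, -0.23199999332427979], [0.46299999952316284, -0.0989999994635582], [0.40799999237060547, -0.0860000029206276]]
blue [ 73.6 249. ] 83 [0.3725 0.5712] [0.0549 0.0126] 60.1 [[0.3529999852180481, 0.5509999990463257], [0.36399999260902405, 0.5440000295639038], [0.3919999897480011, 0.5920000076293945], [0.38100001215934753, 0.5979999899864197]]
plate [198.3 195.9] 2283 [0.5444 0.2129] [0.1479 0.2009] 88.9
```

View pics/crop1.png

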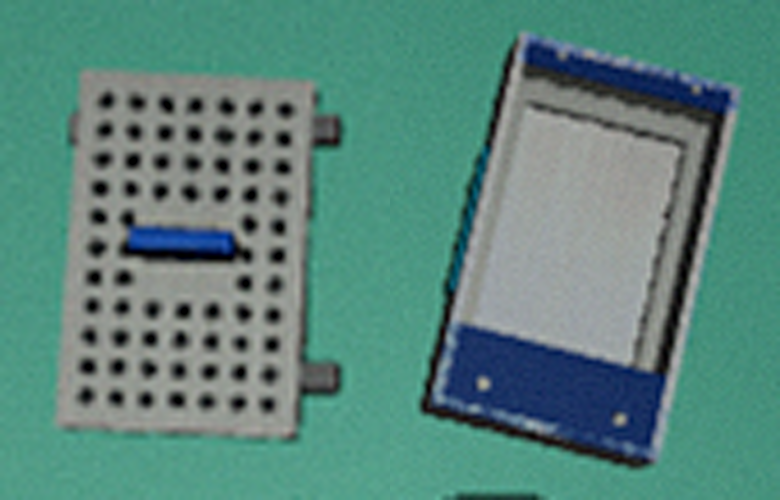

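The crop confirms it: a grey perforated plate with a blue bar (180,242) sits on the stand with tabs, and the container has its wide lip at the bottom. The two lip centres are 218 mm apart, which is the expected distance. Next I'll hover over the plate with the wrist camera.

```bash
cat >> h.py <<'E'
from scipy.spatial.transform import Rotation as Rot
def tool(yaw,th=0.):
    """frame whose x is along the plate/container x (yaw) with plate tilted th (+x end up); returns tool Rotation, plate axes"""
    B=Rot.from_euler('z',yaw)*Rot.from_euler('y',-th)
    X,Y,Z=B.as_matrix().T
    return Rot.from_matrix(np.c_[np.cross(X,-Z),X,-Z]),X,Y,Z
E
python3 - <<'E'
from h import *
from bench import env,monitor,eyes,kinematics
R,*_=tool(np.radians(-3))
env.reach([0.544,0.221,0.28],R.as_quat());s=monitor.sense();print(s['clock'],s['position'],s['joints'])
d=eyes.grab_frame('wrist');np.savez('w1.npz',**d);cv2.imwrite('pics/w1.png',d['frame'][:,:,::-1])
print(d['view'].round(3).tolist())
# feasibility of container poses
R,X,Y,Z=tool(np.radians(-13.7),np.radians(20))
for p in ([.53,-.186,.1],[.53,-.186,.25],[.56,-.19,.15]): print(kinematics.ik(p,R.as_quat()))
E
```

```text
2.9917 [0.54423484 0.2203467  0.27995686] [ 1.85354489e-01  4.26484038e-01  1.21157617e+00 -1.07421377e-04
  1.50360753e+00  2.38816055e-01]
[[0.999, -0.053, -0.0, -0.532], [-0.05, -0.945, 0.322, 0.179], [-0.017, -0.322, -0.947, 0.507], [0.0, 0.0, 0.0, 1.0]]
[-0.60300577  0.3842502   1.82527754  0.2126172   0.61489445 -0.51822896]
[-0.60300577  0.19941559  1.63598184  0.14677638  0.98333193 -0.42544286]
[-0.57495886  0.368378    1.69051525  0.1646193   0.75849884 -0.4369661 ]
```

View pics/w1.png

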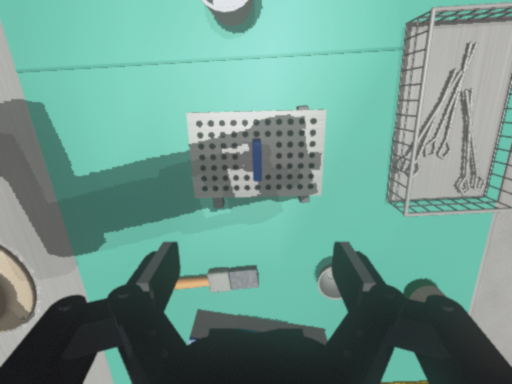

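The wrist view shows the plate at columns 188–326, rows 110–199, with its handle at (257,160). The container is at the lower edge of the picture. I'll measure the handle and plate here, then grasp.

Run:
```python
from h import *
d=dict(np.load('w1.npz'));f=d['frame'];hsv=cv2.cvtColor(f,cv2.COLOR_RGB2HSV)
H,S,V=[hsv[...,i].astype(int) for i in range(3)]
b=(H>100)&(H<130)&(S>110)
for s,c,p in comps(b,100):
    if 200<c[0]<320 and c[1]<200:
        r,_=rect(ray(d,p,.065));print('bar',s,np.round(r[0],4),np.round(r[1],4),r[2])
roi=np.zeros(b.shape,bool);roi[95:215,170:345]=1
m=((S<70)|b)&roi
m=cv2.morphologyEx(m.astype(np.uint8),cv2.MORPH_CLOSE,np.ones((7,7)))
m=cv2.morphologyEx(m,cv2.MORPH_OPEN,np.ones((21,21)))
for s,c,p in comps(m,2000):
    r,bx=rect(ray(d,p,.025));print('plate',s,np.round(r[0],4),np.round(r[1],4),r[2])
```

```text
bar [253 142   8  39 251] [0.5463 0.2225] [0.0529 0.0089] 88.5594253540039
plate [  188   109   138    89 11610] [0.5461 0.2221] [0.132  0.2009] 88.2852783203125
```

The handle and plate centres agree to within 0.5 mm, and the plate measures 201 × 132 mm, so the measurement holds. I'll take one wrist look at the container before grasping.

Run:
```python
from h import *
from bench import env,monitor,eyes
R,*_=tool(np.radians(-13.7))
env.reach([0.53,-0.187,0.28],R.as_quat());env.hold(.15)
d=eyes.grab_frame('wrist');np.savez('w2.npz',**d);cv2.imwrite('pics/w2.png',d['frame'][:,:,::-1])
f=d['frame'];hsv=cv2.cvtColor(f,cv2.COLOR_RGB2HSV)
H,S,V=[hsv[...,i].astype(int) for i in range(3)]
b=(H>100)&(H<130)&(S>110)
for s,c,p in comps(b,100):
    r,bx=rect(ray(d,p,.070));print('navy',s,np.round(r[0],4),np.round(r[1],4),r[2],bx.round(4).tolist())
print(monitor.sense()['clock'])
```

```text
navy [ 150  106   48  108 3651] [ 0.4236 -0.159 ] [0.1463 0.0543] 76.53659057617188 [[0.3801000118255615, -0.22380000352859497], [0.43299999833106995, -0.23649999499320984], [0.46700000762939453, -0.094200000166893], [0.4142000079154968, -0.08150000125169754]]
navy [324 110  19 100 894] [ 0.6314 -0.2086] [0.1353 0.0131] 76.13427734375 [[0.6087999939918518, -0.2727000117301941], [0.6215000152587891, -0.2757999897003174], [0.6539999842643738, -0.1445000022649765], [0.6412000060081482, -0.1412999927997589]]
4.75
```

View pics/w2.png

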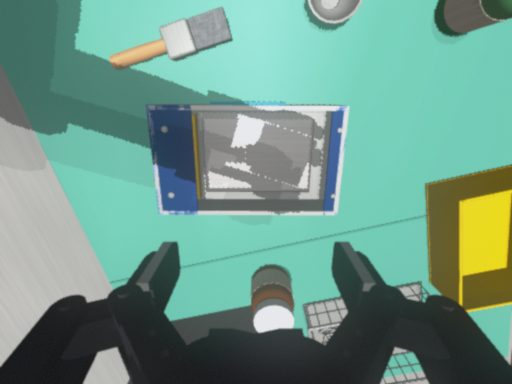

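The container fills columns 150–348, rows 104–215, with the yellow keeper edge visible at column 196. Its inner lip edges are 179.9 mm apart, as specified. That puts the origin at about (0.5325,-0.185) with a yaw of -13.6°. Now I'll grasp.

Run:
```python
from h import *
from bench import env,monitor,eyes
R,X,*_=tool(np.radians(-1.6))
p=np.array([0.546,0.2222,0.12])
env.reach(p,R.as_quat());env.hold(.2)
f0=monitor.sense()['contact_force']
p[2]=.034;print('guard',env.movel(p,velocity=.1,guard=6))
env.close_gripper(90);env.hold(.2);s=monitor.sense();print(s['position'],s['finger_gap'],s['gripper_force'],s['contact_force']-f0)
p=s['position'].copy();p[2]=.10;env.movel(p,velocity=.1);env.hold(.3)
s=monitor.sense();print(s['position'],s['finger_gap'],s['gripper_force'],s['contact_force']-f0,s['clock'])
p[2]=.2;env.movel(p,velocity=.2);
d=eyes.grab_frame('wrist');cv2.imwrite('pics/w3.png',d['frame'][:,:,::-1]);np.savez('w3.npz',**d)
hsv=cv2.cvtColor(d['frame'],cv2.COLOR_RGB2HSV);H,S=hsv[...,0],hsv[...,1]
s=monitor.sense()
for a,c,q in comps((H>100)&(H<130)&(S>110),60): print(a,c)
print(s['position'],s['contact_force'],s['clock'])
```

```text
guard False
[0.54602796 0.22223336 0.03424994] 0.12615855259763067 88.66884469985962 [-2.31843536 -0.82041164  5.12223294]
[0.54588733 0.222196   0.09960734] 0.1253837193296826 87.75071382522583 [ 0.37562651 -0.74223673 -4.99441257] 9.55
[ 244  202   25  117 2575] [255.56660194 259.95495146]
[0.5452772  0.22206135 0.19809546] [-0.01031209  0.56240361 -4.0920072 ] 10.25
```

View pics/w3.png

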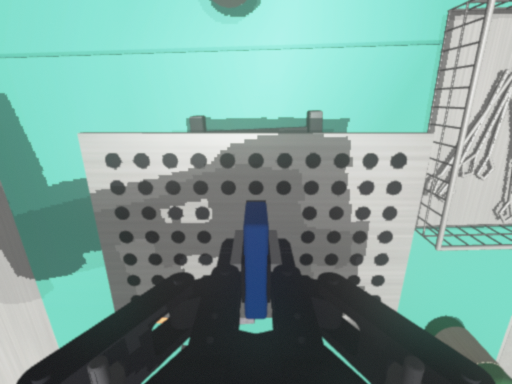

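The plate is held level and weighs about 5 N. I'll check its position in the hand, then tilt it 20°, go over the container and feel for the ledge.

```bash
cat >> h.py <<'E'
YAW=np.radians(-13.6);O=np.array([.5325,-.185,0])
def pose(xl,zl,thd,y=0.,yaw=YAW,origin=O):
    """TCP pose putting the plate's low bottom edge at container (xl,zl) mm, tilt thd deg, y mm"""
    th=np.radians(thd);R,X,Y,Z=tool(yaw,th)
    c,s=np.cos(yaw),np.sin(yaw)
    p=origin+np.array([c*xl-s*y,s*xl+c*y,zl])/1e3+.1*X+.014*Z
    return p,R.as_quat()
def inv(p,q,yaw=YAW,origin=O):
    """container low edge (x,y,z mm), tilt deg from TCP pose"""
    M=Rot.from_quat(q).as_matrix();X=M[:,1];Z=-M[:,2]
    v=Rot.from_euler('z',-yaw).apply(np.array(p)-origin-.1*X-.014*Z)*1e3
    return v.round(2),round(float(np.degrees(np.arcsin(X[2]))),2)
E
python3 - <<'E'
from h import *
from bench import env,monitor
d=dict(np.load('w3.npz'));print(ray(d,[[82,133],[433,131]],.189).round(4))
p,q=pose(-70,120,20);env.reach(p,q)
p,q=pose(-70,80,20);env.movel(p,velocity=.08);env.hold(.4)
s=monitor.sense();f0=s['contact_force'];print('f0',f0,inv(s['position'],s['ee_rot']),s['clock'])
np.save('f0.npy',f0)
p,q=pose(-70,16,20);print('touch',env.movel(p,velocity=.03,guard=3))
s=monitor.sense();print(inv(s['position'],s['ee_rot']),s['contact_force']-f0,s['clock'])
E
```

```text
[[0.4506 0.2898 0.189 ]
 [0.6461 0.2855 0.189 ]]
f0 [ 0.4793358   0.2204914  -4.98559446] (array([-6.994e+01, -3.000e-02,  8.016e+01]), 20.01) 12.825
touch True
(array([-69.71,   0.  ,  22.94]), 20.02) [2.23009507 0.17020527 9.8512666 ] 14.5
```

Contact came at an edge height of 22.9 mm, so the ledge is at about 23 mm, within the 20–48 range. I'll lift 2.5 mm and push under the wide lip against the keeper.

Run:
```python
from h import *
from bench import env,monitor
f0=np.load('f0.npy');Rz=Rot.from_euler('z',-YAW)
def st(t):
    s=monitor.sense();print(t,*inv(s['position'],s['ee_rot']),Rz.apply(s['contact_force']-f0).round(2),round(s['clock'],2),round(s['gripper_force']))
env.movel(pose(-69.7,25.5,20)[0],velocity=.02);env.hold(.2);st('lift')
for x in(-80,-95,-102,-108.3):
    g=env.movel(pose(x,25.5,20)[0],velocity=.04,guard=7);env.hold(.25);st((x,g))
    if g: break
```

```text
lift [-70.16   0.12  25.53] 19.76 [ 0.05 -0.34  0.35] 15.05 88
(-80, False) [-8.005e+01  1.000e-02  2.580e+01] 19.81 [-0.3  -0.05  1.1 ] 15.71 88
(-95, False) [-9.491e+01 -4.000e-02  2.587e+01] 19.83 [ 1.8  -1.06  1.04] 16.48 88
(-102, False) [-1.0198e+02 -1.0000e-02  2.5860e+01] 19.83 [ 4.13 -1.08  1.28] 17.06 88
(-108.3, False) [-1.0795e+02 -4.0000e-02  2.5950e+01] 19.86 [4.5  0.05 0.66] 17.62 88
```

```bash
cat >> h.py <<'E'
def avg(n=12):
    from bench import env,monitor
    a=[]
    for _ in range(n): env.hold(.02);a.append(monitor.sense()['contact_force'])
    return Rot.from_euler('z',-YAW).apply(np.mean(a,0)-np.load('f0.npy')).round(2)
E
python3 - <<'E'
from h import *
from bench import env,monitor
print(avg())
print(env.movel(pose(-110.5,25.5,20)[0],velocity=.02,guard=6));print(avg())
s=monitor.sense();print(*inv(s['position'],s['ee_rot']),s['clock'])
E
```

```text
[ 5.   -0.57  1.24]
False
[ 5.4  -0.42  0.99]
[-1.1006e+02 -4.0000e-02  2.5980e+01] 19.87 18.275
```

Run:
```python
from h import *
from bench import env,monitor
tc=-111.8
for a in(14,9,5,2,0.5):
    xl=tc+5*np.sin(np.radians(a));p,q=pose(xl,25.5,a)
    g=env.movel(p,velocity=.03,frame=q,guard=6);s=monitor.sense()
    print(a,g,*inv(s['position'],s['ee_rot']),avg(6),round(s['clock'],2))
    if g: break
```

```text
14 False [-1.0973e+02 -9.0000e-02  2.5630e+01] 14.07 [ 4.75 -0.35  2.36] 18.77
9 False [-1.1016e+02 -8.0000e-02  2.5530e+01] 9.07 [ 5.28 -0.66  2.11] 19.32
5 False [-1.105e+02 -1.000e-01  2.547e+01] 5.07 [ 5.24 -0.79  1.89] 19.8
2 False [-1.1078e+02 -1.0000e-01  2.5400e+01] 2.07 [ 5.65 -0.92  1.69] 20.23
0.5 False [-110.97   -0.14   25.4 ] 0.57 [ 5.38 -1.17  1.23] 20.57
```

Run:
```python
from h import *
from bench import env,monitor
def st(t):
    s=monitor.sense();print(t,*inv(s['position'],s['ee_rot']),avg(6),round(s['clock'],2));return inv(s['position'],s['ee_rot'])[0]
p,q=pose(-111.2,25.4,0);env.movel(p,velocity=.02,frame=q)
print(env.movel(pose(-111.2,17,0)[0],velocity=.008,guard=3));v=st('touch')
z=v[2]+.7
env.movel(pose(-111.2,z,0)[0],velocity=.01);st('up')
print(env.movel(pose(-97.5,z,0)[0],velocity=.02,guard=8));st('near')
print(env.movel(pose(-86,z,0)[0],velocity=.006,guard=3.5));st('stop')
```

```text
True
touch [-1.1015e+02 -6.0000e-02  2.3760e+01] 0.12 [ 0.86 -0.14 10.13] 21.38
up [-1.1066e+02 -2.0000e-02  2.3980e+01] 0.2 [ 5.49 -0.85  2.81] 21.75
False
near [-9.765e+01  8.000e-02  2.415e+01] 0.11 [ 2.51 -1.31  0.32] 22.68
True
stop [-91.02   0.29  23.92] 0.05 [-0.27  0.54  9.55] 23.93
```

Run:
```python
from h import *
from bench import env,monitor,eyes
def st(t):
    s=monitor.sense();print(t,*inv(s['position'],s['ee_rot']),avg(6),round(s['clock'],2));return inv(s['position'],s['ee_rot'])[0]
env.movel(pose(-91.3,24.8,0)[0],velocity=.01);st('up')
env.movel(pose(-91.0,24.8,0)[0],velocity=.01);st('-91')
print(env.movel(pose(-88,24.8,0)[0],velocity=.006,guard=3));st('x')
d=eyes.grab_frame('wrist');cv2.imwrite('pics/w4.png',d['frame'][:,:,::-1])
```

```text
up [-91.62   0.18  24.41] -0.05 [ 1.41 -0.26  0.7 ] 24.33
-91 [-91.1    0.13  24.64] -0.02 [0.98 0.1  0.23] 24.68
True
x [-91.18   0.32  24.17] -0.11 [ 0.22 -0.39  6.3 ] 25.04
```

View pics/w4.png

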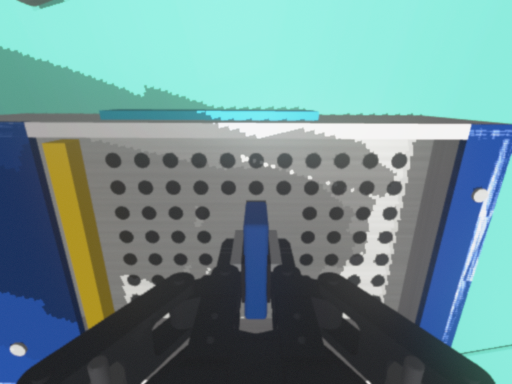

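The plate lies between the lips: the yellow keeper shows against its left edge (75,230), and the stop wall strip is at (440,200) beside its right edge. The stop was felt at x=-91.1 and the spring force is 1.3 N, which fits home. Now I'll press down in small steps.

Run:
```python
from h import *
from bench import env,monitor
def st(t):
    s=monitor.sense();a=avg(8);print(t,*inv(s['position'],s['ee_rot']),a,round(s['clock'],2));return a
env.movel(pose(-91.0,24.8,0)[0],velocity=.01);st('0')
z=24.4
for i in range(14):
    env.movel(pose(-91.0,z,0)[0],velocity=.005);a=st(round(z,2))
    if a[2]>13: break
    z-=.3 if a[2]<8 else .15
env.hold(.4);st('held')
```

```text
0 [-91.28   0.21  24.83] -0.22 [ 0.9  -0.59  0.21] 25.48
24.4 [-91.11   0.18  24.62] -0.19 [ 0.83 -0.32  0.07] 25.87
24.1 [-91.01   0.15  24.47] -0.17 [0.41 0.41 1.81] 26.25
23.8 [-91.01   0.13  24.29] -0.17 [-1.12  0.65  5.23] 26.63
23.5 [-91.     0.14  24.27] -0.16 [-3.11  0.85 10.44] 27.02
23.35 [-90.99   0.14  24.26] -0.16 [-4.15  1.02 11.75] 27.4
23.2 [-90.97   0.13  24.24] -0.16 [-4.69  1.56 13.53] 27.78
held [-90.98   0.11  24.27] -0.16 [-4.74  1.48 13.18] 28.32
```

The plate is pressed at 13 N and blocked in +x by the stop. I'll ease off, release, retreat and check.

Run:
```python
from h import *
from bench import env,monitor,eyes
env.movel(pose(-91.0,23.9,0)[0],velocity=.005);print(avg(6))
env.release();env.hold(.3);s=monitor.sense();print(s['finger_gap'],s['contact_force'])
p=s['position'].copy();p[2]+=.03;print(env.movel(p,velocity=.04,guard=8))
p[2]=.28;env.movel(p,velocity=.15);env.hold(.3)
d=eyes.grab_frame('wrist');f=d['frame'];cv2.imwrite('pics/w5.png',cv2.resize(f[80:240,120:370,::-1],(780,500),interpolation=2))
hsv=cv2.cvtColor(f,cv2.COLOR_RGB2HSV);H,S=hsv[...,0],hsv[...,1]
for a,c,q in comps((H>100)&(H<130)&(S>110),60):
    bar=a[2]<15; r,bx=rect(ray(d,q,.0693 if bar else .07));print(bar,a,np.round(r[0],4),np.round(r[1],4),r[2],(Rot.from_euler('z',-YAW).apply(np.r_[r[0],0]-O)*1e3).round(1))
print(monitor.sense()['clock'])
```

```text
[-1.95  0.87  7.95]
0.9995558354398778 [-0.10656701  0.12221034 -0.19392029]
False
False [ 142  107   49  109 3965] [ 0.4234 -0.159 ] [0.1483 0.0552] 76.2730484008789 [-112.1   -0.4    0. ]
False [ 317  113   18  100 1029] [ 0.6341 -0.2114] [0.136  0.0196] 76.10579681396484 [105.   -1.8   0. ]
True [252 143   8  40 279] [ 0.5411 -0.1854] [0.0536 0.0093] 76.5866928100586 [8.5 1.6 0. ]
32.6667
```

View pics/w5.png

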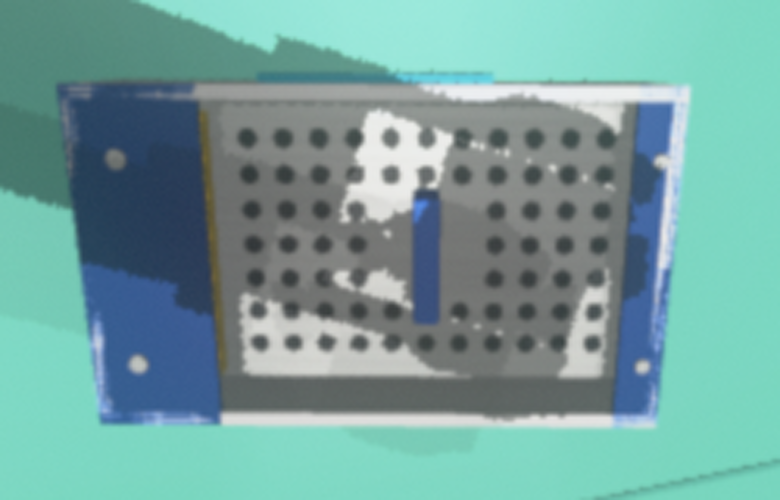

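The crop shows the plate flat in the container, with the handle at (427,258) and the keeper against its left edge. Its grip point is at container x ≈ 8.5, y ≈ 1.6 mm, where home is 9, 0. The plate is released and the robot is clear, so I'm handing in.

```bash
python3 -c "
from bench import job;print(job.hand_in())"
```

```text
the job is handed in; nothing more can be done
None
```

The plate is seated in the container within about 2 mm of home by the last picture, was pressed down with about 13 N and released, and the job was handed in at about 33 s; no verdict was returned.

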